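Push the measured flange down the chute into the empty tin

ROBOT

A 6-joint arm with a two-finger parallel gripper is mounted at the origin on the work surface. World frame = base frame: x ahead of the robot, y to its left, z up, the work surface at z = 0. Lengths are in mm, angles in degrees, forces in N, time in s.
With the tool pointing down it reaches from about 325 to 900 mm from the base axis. Payload 6.1 kg.
Tool frame: the origin (TCP) lies on the centre line of the jaws, within the pads' length; the fingertips stand 25 mm ahead of it and the grasp point (between the pads) lies 6 mm ahead of it (manip.tips_ahead is the distance from the TCP to the fingertips, in mm); z points along the fingers, y is the line along which they close (so a half turn about z gives the same grasp; the last joint's range is limited). The gripper opens to 87 mm and grips with 3 to 60 N. Pads are 19 mm wide; open, the fingers measure 117 mm over their backs; the gripper's body (75 mm by 190 mm) begins 51 mm behind the grasp point.
Start: joints at [60.04, 12.628, 87.462, -0, 79.91, -7.225], TCP at [241.541, 576.432, 219.738] pointing down, gripper open.
Joint ranges: [-170.65, 170.65], [-52.31, 119.04], [5.05, 147.46], [-71.25, 251.25], [11.57, 151.72], [-153.62, 153.62]. Speed limits (degrees/s): [147.25, 147.25, 172.46, 180, 180, 180].

INTERFACE

Orientations are given as [roll, pitch, yaw] about the fixed x, y, z axes, in that order (R = Rz(yaw) Ry(pitch) Rx(roll)).
In Python, from station import manip, optics, workorder, models gives the robot as it stands. The module is installed in compiled form; this text tells all that it offers.
- The arm moves only by the tool step_arm, never from a script. Its argument "deltas" is a list that holds one entry, the list of rows, each a list of 6 numbers: the shift along the tool's x, y, z as a fraction of full scale, then the turn, a rotation vector about the tool's x, y, z as a fraction of full scale. A call has 1 to 10 rows; each row shifts and turns the commanded pose from where the row before left it, along the tool's axes as they then stand; what a row does not reach is not made up. Full scale, the value 1, is 0.05 m for a shift and 0.1 rad for a turn. A row lasts 1/8 s, in which the tool goes at most 62.5 mm and 10.7 degrees, less where a joint would pass 70% of its speed; a pose out of reach is approached as far as the arm can. A call with a number of a shift or a turn outside -1 to 1 is refused whole. A call with a gripper value outside its range is refused whole. "fingers" is the opening in per cent of the stroke, from 0 (shut) to 100 (fully open), set as the call begins (left out, the last holds). The fingers move at their own pace and stop on an object; "grip_force" is the grip in N (left out, the last holds). Time passes only in rows, so rows that do not move let the fingers close. It gives the time, the measured TCP pose, the force, the opening and the grip force at its end, in the units of the state.
- manip.read_state(): the state, without advancing time (a new reading comes with each control period).
- optics.camera(name): name is "side" or "top" or "wrist"; returns (picture, depth): 480x640x3 uint8, blue, green, red; 480x640 float32, mm along the optical axis (not along the pixel's ray), 0 where there is no reading.
- optics.calibration(name): a dict with "K" (3x3 intrinsics, pixels), "dist" ([k1, k2, p1, p2, k3] as OpenCV has them; the pictures are not rectified), "eye" and "orientation" of the camera in the world. Camera axes: x right, y down, z forward; pixel columns grow to the right and rows downward; lengths in mm; the calibration is good to about 2 mm. A picture is of the moment at which its call begins: read the wrist's pose just before it. calibration takes no time and is no camera call; for the wrist camera it gives the pose at the moment of the call.
- workorder.sign_off(): hands the job in; it is judged then, once.
Trained networks look in the newest picture that a camera, given by its name, has taken for a name from the list of things; names that differ only in an ending like _2 or _b are one class to them, and where a whole thing is asked for, a point or a joint stands for the part that bears it (a point fixed in the world has none). Each returns a list of dicts, best first, with "score" (0 to 1); they miss things now and then, are a little off and sometimes report something else, mostly with a low value. They report only what shows in the picture. A call takes as long as a camera call. They do not tell look-alikes from the thing itself.
- models.search_frame(camera, name): "point" ([x, y, z] in mm, in world coordinates, good to about 4 mm: the middle of the surface that is visible of it).
The state is a dict: "clock": time; "joint_pos": joint angles; "qd": joint speeds; "joint_efforts": joint torques, N m; "position": TCP position; "eef_rot": TCP orientation; "ft_force": force on the tool from outside, world axes, zero at the start; "torque": the same for the moment, N m; "grip_width": finger opening in mm; "gripper_force": force on a finger pad.
Only numpy, scipy, OpenCV 4.12 (cv2) and the standard library are available. Lean on these libraries where they do the work, as an engineer would, in place of code of your own. Each camera call takes 0.05 s, during which the arm holds its last target. There are 200 camera calls.

TASK

The octagonal flange on the granite plate has been measured. Turn the rotary collector until its empty tin stands squarely under the chute's spout, then push the flange off the edge of the plate, without lifting it, so that it drops down the chute and comes to rest in that tin. Leave the setting ring where it stands on the plate.

Things in the scene. Friction and masses are not known exactly. Their poses are not given: they have to be found in the camera images.
- flange_center (a point): Loose octagonal steel flange, 36 mm across flats (39 mm across corners), 14 mm thick, about 110 g, with a dark bore and four bolt holes drawn on it; it lies flat on the dark granite plate. The point is its centre (7 mm above the plate); z is its axis.
- ledge (a point): Middle of the granite plate's straight edge over the chute, at the top of the plate, 140 mm above the bench. Plate, comparator, chute and collector foot are one fixed station with these axes: x along the edge (away from the robot at yaw 0), y off the plate towards the chute, z up. The plate is dark grey, 200 mm wide (x -100 to +100 mm), and reaches 320 mm back to -y.
- chute_mouth (a point): Centre of the chute's open mouth, level with the plate's top, 32 mm beyond the ledge; station axes. A sheet-metal hopper open towards the plate: inside it spans x -62 to +62 mm and y -32 (plate's edge) to +30 mm. Its side cheeks and far wall rise 16 mm above the plate; below, the sides slope in steeply to the 60 mm square spout.
- dial (a point): Centre of the comparator's dial (56 mm across, facing the robot), 176 mm above the plate, over the plate's far end, 278 mm back from the ledge. Its arm runs 73 mm to +x to a column 22 mm thick that stands on the plate and reaches 230 mm above it. Fixed; not to be used.
- spout (a point): Centre of the lower opening of the spout (60 x 60 mm inside), 75 mm above the bench, straight below the mouth; the tins' rims pass 10 mm under it. Station axes.
- turntable (a joint): Angle of the collector, rad, growing anticlockwise seen from above; 0 when the empty tin is exactly under the spout. It has no detents, is free to turn either way, and stays where it is left (friction about 0.09 N m). It starts between -1.9 and -0.6.
- handle (a point): Centre of the black bar handle on top of the collector's spindle, on its axis, which stands 70 mm from the spout centre, away from the plate. The bar is 50 mm long, 14 mm wide and 26 mm high (183 to 209 mm above the bench), well above the chute; it turns with the tins. The bar lies along this point's y axis, whose -y end points to the empty tin. The spindle below is 14 mm thick.
- empty_tin (a point): Centre of the inner floor of the empty tin, 25 mm above the bench. The collector is a 236 mm turntable with four like steel tins, 92 mm outside, 86 mm inside diameter, rims 65 mm above the bench, standing 90 degrees apart at 70 mm from the axis; the other three hold flanges, bushes and small blocks.
- ring_center (a point): Loose steel setting ring, round, 35 mm outside, 18 mm bore, 15 mm high, 90 g, standing on the plate to the +x side of the flange (station axes). The point is its centre.
There are look-alikes about, which are no part of the job. What is shaped like the part that bears flange_center but orange is not meant.

How it is judged:
By the outcome, as a careful person would: the job done as asked, in the order asked, and still so for the second after the job is handed in, with the robot touching nothing.
It also fails if it takes over 64 s, if anything falls off the work surface, if the arm or the gripper's body presses on something with over 40 N, if the wrist force passes 120 N, or if a joint passes its speed limit or range.

## Working session

There is one attempt and no reset: what is moved stays moved. The work goes in short steps, Python scripts to look and compute and a tool call to move; the robot and the scene stay as the last step left them, time stands still between calls to the robot, and variables do not carry over. Pictures are saved under pics/ and viewed, at most 10 in all, crops included, and the job is handed in when it is done.

Besides the shell and the picture viewer there is one more tool, called in YAML: its name, and indented under it one key for each argument. step_arm: Moves the arm, as the interface text tells. Its arguments: {"type":"object","properties":{"deltas":{"type":"array","items":{"type":"array","items":{"type":"array","items":{"type":"number"}}}},"fingers":{"type":"number"},"grip_force":{"type":"number"}},"required":["deltas"]}

```bash
mkdir -p pics; cat > h.py <<'E'
import numpy as np, cv2
from scipy.spatial.transform import Rotation as Rn
from station import manip, optics, workorder, models
def pose(cal):
    o=np.array(cal["orientation"],float)
    return (o if o.shape==(3,3) else Rn.from_euler('xyz',o,degrees=True).as_matrix()), np.array(cal["eye"],float)
def to_world(cal,u,v,d):
    R,e=pose(cal); p=cv2.undistortPoints(np.array([[[u,v]]],float),np.array(cal["K"]),np.array(cal["dist"],float))[0,0]
    return R@(np.array([p[0],p[1],1])*d)+e
def cloud(cal,depth):
    R,e=pose(cal); v,u=np.nonzero(depth>0)
    p=cv2.undistortPoints(np.stack([u,v],1).astype(float)[:,None],np.array(cal["K"]),np.array(cal["dist"],float))[:,0]
    P=np.c_[p,np.ones(len(p))]*depth[v,u][:,None]
    W=np.full(depth.shape+(3,),np.nan); W[v,u]=P@R.T+e; return W
def proj(cal,P):
    R,e=pose(cal); return cv2.projectPoints((np.atleast_2d(P)-e)@R,np.zeros(3),np.zeros(3),np.array(cal["K"]),np.array(cal["dist"],float))[0][:,0]
E
python3 - <<'E'
from h import *
print(manip.read_state(), manip.tips_ahead)
for c in ["top","side"]:
    im,d=optics.camera(c); cal=optics.calibration(c); print(c,cal)
    cv2.imwrite(f"pics/{c}0.png",im); np.savez(f"{c}0.npz",im=im,d=d)
    for n in ["flange_center","ring_center","handle","empty_tin","dial","turntable"]:
        print(n,[(np.round(r["point"],0).tolist(),round(r["score"],2)) for r in models.search_frame(c,n)][:4])
E
```

```text
{'clock': 0.0, 'joint_pos': array([ 6.00417933e+01,  1.26748310e+01,  8.75260170e+01, -6.93858308e-04,
        7.99116613e+01, -7.22312048e+00]), 'qd': array([ 0.02913565, -0.05985609,  0.06999849, -0.09947672,  0.00701003,
        0.07480368]), 'joint_efforts': array([-1.34519800e-03, -4.94637930e+01, -3.87366629e+01,  6.98969839e-02,
        5.75215893e-02, -1.01306439e-04]), 'position': array([241.21217968, 575.88708536, 218.63939281]), 'eef_rot': array([-1.79888298e+02, -1.34687150e-02,  1.57265023e+02]), 'ft_force': array([ 0.15788992, -0.75720719,  0.08145298]), 'torque': array([ 0.05224476, -0.03650234, -0.02424104]), 'gripper_force': 0.0, 'grip_width': 86.89809542484791} 25.0
top {'K': array([[588.47578231,   0.        , 324.08669238],
       [  0.        , 588.47578231, 246.01283198],
       [  0.        ,   0.        ,   1.        ]]), 'dist': array([-0.1099819,  0.       ,  0.       ,  0.       ,  0.       ]), 'eye': array([ 521.47860628, -103.15570482, 1118.73766669]), 'orientation': array([-175.31598969,    0.23282456,  -90.25881777])}
flange_center [([415.0, -214.0, 16.
[... 339 characters left out ...]
 {'K': array([[535.63118   ,   0.        , 326.37991721],
       [  0.        , 535.63118   , 237.77881879],
       [  0.        ,   0.        ,   1.        ]]), 'dist': array([0.03021094, 0.        , 0.        , 0.        , 0.        ]), 'eye': array([396.7339439 , 525.41114546, 715.80719909]), 'orientation': array([-128.05425275,    0.70415232, -163.00874268])}
flange_center [([546.0, -76.0, 150.0], 0.92), ([414.0, -132.0, 14.0], 0.69), ([417.0, -203.0, 10.0], 0.68), ([756.0, -133.0, 14.0], 0.6)]
ring_center [([630.0, -69.0, 153.0], 0.61)]
handle [([530.0, 96.0, 34.0], 0.7)]
empty_tin [([527.0, 99.0, 40.0], 0.87)]
dial [([555.0, 14.0, 119.0], 0.88)]
turntable [([528.0, 100.0, 38.0], 0.81)]
```

View pics/top0.png

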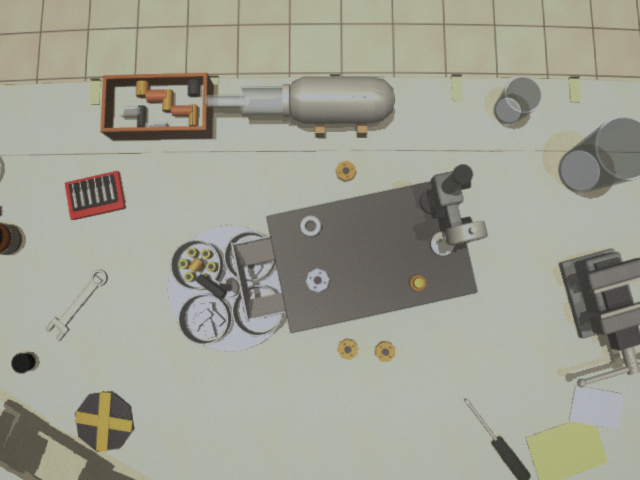

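View pics/side0.png

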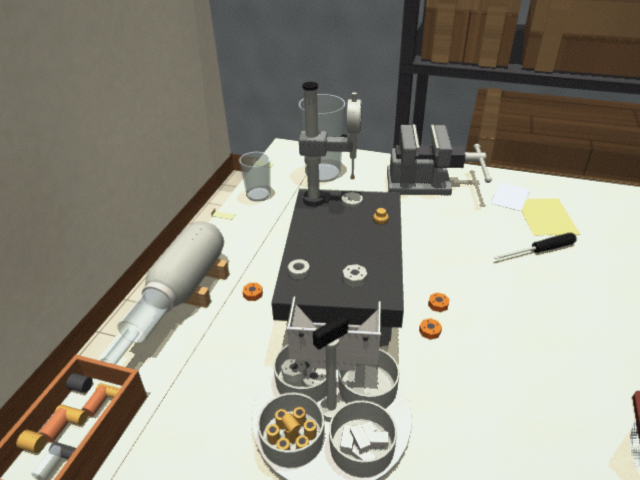

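The top view shows the plate with its edge at about (267,215)-(290,332) and the flange at (317,281). The ring is at (311,226), the handle at (211,286), and the empty tin is probably at (261,309). The side view agrees: ring (299,268), flange (355,274), black handle (331,332), empty tin (370,376).

```bash
python3 - <<'E'
from h import *
from scipy.optimize import least_squares
for c in ["top","side"]:
    z=np.load(f"{c}0.npz"); im,d=z["im"],z["d"]; cal=optics.calibration(c); W=cloud(cal,d)
    x,y,h=W[...,0],W[...,1],W[...,2]
    roi=(x>380)&(x<720)&(y>-420)&(y<260)
    pl=roi&(h>130)&(h<148)&(y<60)&(im.max(2)<110)
    pl=cv2.morphologyEx(pl.astype(np.uint8),cv2.MORPH_OPEN,np.ones((5,5)))
    n,l,s,_=cv2.connectedComponentsWithStats(pl); k=1+np.argmax(s[1:,4]); m=l==k
    P=W[m]; r=cv2.minAreaRect(P[:,:2].astype(np.float32)); print(c,"plate z",np.median(P[:,2]),r); B=cv2.boxPoints(r); print(B.round(1).tolist())
    # objects above plate
    o=roi&(h>148)&(h<160)&(y<20); n,l,s,_=cv2.connectedComponentsWithStats(o.astype(np.uint8))
    for i in range(1,n):
        if s[i,4]>60: Q=W[l==i]; print(" obj",s[i,4],np.median(Q,0).round(1),((Q.min(0)+Q.max(0))/2).round(1),np.ptp(Q,axis=0).round(1),im[l==i].mean(0).round())
    hd=roi&(h>178)&(h<220)&(y>40); Q=W[hd]
    if len(Q)>10:
        t=Q[Q[:,2]>np.percentile(Q[:,2],60)-4] if c=="top" else Q
        print(" handle",len(Q),np.median(Q,0).round(1),cv2.minAreaRect(t[:,:2].astype(np.float32)),np.percentile(Q[:,2],[5,50,95]))
    # tin rims
    rim=roi&(h>58)&(h<70)&(y>20); Q=W[rim]; print(" rim pts",len(Q))
    np.save(f"rim_{c}.npy",Q)
Q=np.vstack([np.load("rim_top.npy"),np.load("rim_side.npy")])[:,:2]
def f(p):
    C=p[:2]+70*np.array([[np.cos(p[2]+k*np.pi/2),np.sin(p[2]+k*np.pi/2)] for k in range(4)])
    return np.abs(np.linalg.norm(Q[:,None]-C,axis=2)-44.5).min(1)
best=min((least_squares(f,[528,98,a],loss="soft_l1",f_scale=2) for a in np.radians([-80,-60,-40,-20,0])),key=lambda r:r.cost)
print("collector",best.x[:2],np.degrees(best.x[2])%90,np.median(best.fun))
E
```

```text
top plate z 140.9365492193308 ((592.09326171875, -197.2157440185547), (199.43443298339844, 280.7464904785156), 11.930336952209473)
[[465.5, -80.5], [523.5, -355.20001220703125], [718.7000122070312, -313.8999938964844], [660.5999755859375, -39.29999923706055]]
 obj 235 [ 668.3 -270.9  152.8] [ 674.9 -277.3  153.9] [40.8 37.3 10.6] [63. 65. 67.]
 obj 262 [633.6 -76.6 155.4] [633.8 -77.3 154. ] [33.8 34.6 11.4] [156. 156. 154.]
 obj 328 [ 601.7 -291.8  151.1] [ 604.8 -295.   152. ] [36.8 39.2  7.7] [128. 135. 135.]
 obj 381 [544.7 -89.3 154.8] [544.8 -88.6 154.7] [36.1 37.7 10.1] [164. 158. 156.]
 obj 122 [ 539.  -250.2  152.4] [ 540.6 -252.1  154.1] [26.4 26.6 11.9] [ 67. 107. 135.]
 handle 363 [536.2  75.5 208.9] ((535.0061645507812, 77.74633026123047), (49.91856384277344, 14.31587028503418), 53.989376068115234) [185.00722583 208.92532376 211.96216874]
 rim pts 1087
side plate z 140.52115053518145 ((588.27685546875, -177.5372314453125), (197.6565704345703, 323.43780517578125), 11.842281341552734)
[[458.3999938964844, -39.5], [524.7000122070312, -356.1000061035156], [718.2000122070312, -315.5], [651.7999877929688, 1.0]]
 obj 192 [ 671.3 -270.6  152.7] [ 675.5 -280.4  153.9] [41.8 45.7 11.8] [58. 59. 60.]
 obj 208 [ 603.9 -293.7  150.5] [ 603.9 -295.2  150.5] [38.7 42.   4.7] [140. 152. 151.]
 obj 104 [ 537.4 -245.5  152.1] [ 539.2 -248.6  153.8] [27.  22.9 11.3] [ 67. 129. 165.]
 obj 272 [634.1 -72.9 154.7] [634.4 -74.9 153.1] [34.9 36.3 10.2] [159. 171. 171.]
 obj 365 [544.  -84.4 154.2] [544.9 -87.1 153.5] [37.9 41.4 10.3] [167. 179. 179.]
 handle 784 [532.7  83.8 203.2] ((532.9537353515625, 80.2865219116211), (50.210731506347656, 19.6395206451416), 52.00545120239258) [182.75554916 203.19475267 210.31436953]
 rim pts 2305
collector [534.40527418  78.45990721] 53.75018164647621 1.1686524406145793
```

The station yaw is about 11.9° and the ledge is at about (555.4,-21). The collector axis is at (534.5,78.5), which agrees with the ledge plus 102 mm. The empty tin points at -126.2°, so the turntable stands at about -48.1° (-0.84 rad) and must turn +48.1°.

```bash
cat > plan.py <<'E'
import sys; from h import *
def plan(target,yaw,n,dec=2):
    """n rows from the measured pose to target, tool down at yaw; straight, equal rows"""
    s=manip.read_state(); R=Rn.from_euler('xyz',s["eef_rot"],degrees=True); p=np.array(s["position"]); T=Rn.from_euler('xyz',[180,0,yaw],degrees=True)
    rows=[]; 
    for i in range(n):
        k=n-i; d=R.inv().apply((np.array(target)-p)/k)/50; w=(R.inv()*T).as_rotvec()/k/0.1
        r=np.r_[np.round(d,dec),np.round(w,dec)]+0.0; rows.append(r.tolist())
        p=p+R.apply(r[:3]*50); R=R*Rn.from_rotvec(r[3:]*0.1)
    print("max",np.abs(rows).max(),"t",s["clock"],"F",s["ft_force"].round(1)); 
    for i in range(0,n,10): print(rows[i:i+10])
    print("end",p.round(1),R.as_euler('xyz',degrees=True).round(1))
if __name__=="__main__":
    a=list(map(float,sys.argv[1:6])); plan(a[:3],a[3],int(a[4]))
E
python3 plan.py 534.5 78.5 262 53.9 19
```

```text
max 0.95 t 0.7 F [ 0.2 -0.8 -0.4]
[[-0.49, -0.36, -0.04, 0.0, 0.0, 0.95], [-0.52, -0.32, -0.04, 0.0, 0.0, 0.95], [-0.55, -0.27, -0.04, 0.0, 0.0, 0.95], [-0.57, -0.21, -0.05, 0.0, 0.0, 0.95], [-0.59, -0.16, -0.04, 0.0, 0.0, 0.95], [-0.6, -0.1, -0.05, 0.0, 0.0, 0.95], [-0.61, -0.04, -0.04, 0.0, 0.0, 0.95], [-0.61, 0.01, -0.05, 0.0, 0.0, 0.95], [-0.6, 0.07, -0.04, 0.0, 0.0, 0.95], [-0.59, 0.13, -0.05, 0.0, 0.0, 0.95]]
[[-0.58, 0.18, -0.04, 0.0, 0.0, 0.95], [-0.56, 0.24, -0.05, 0.0, 0.0, 0.95], [-0.53, 0.29, -0.04, 0.0, 0.0, 0.95], [-0.5, 0.34, -0.05, 0.0, 0.0, 0.95], [-0.47, 0.39, -0.04, 0.0, 0.0, 0.95], [-0.43, 0.43, -0.05, 0.0, 0.0, 0.95], [-0.39, 0.47, -0.04, 0.0, 0.0, 0.95], [-0.35, 0.5, -0.05, 0.0, 0.0, 0.95], [-0.29, 0.53, -0.04, 0.0, 0.0, 0.94]]
end [534.7  78.5 261.8] [-180.    -0.    53.9]
```

step_arm:
  deltas:
    - [[-0.49,-0.36,-0.04,0,0,0.95],[-0.52,-0.32,-0.04,0,0,0.95],[-0.55,-0.27,-0.04,0,0,0.95],[-0.57,-0.21,-0.05,0,0,0.95],[-0.59,-0.16,-0.04,0,0,0.95],[-0.6,-0.1,-0.05,0,0,0.95],[-0.61,-0.04,-0.04,0,0,0.95],[-0.61,0.01,-0.05,0,0,0.95],[-0.6,0.07,-0.04,0,0,0.95],[-0.59,0.13,-0.05,0,0,0.95]]
  fingers: 60

```text
clock: 1.95
position: [396.5, 313.3, 242.0]
eef_rot: [180.0, -0.0, 102.7]
ft_force: [1.5, 0.4, -0.1]
grip_width: 52.3
gripper_force: 0.0
```

step_arm:
  deltas:
    - [[-0.58,0.18,-0.04,0,0,0.95],[-0.56,0.24,-0.05,0,0,0.95],[-0.53,0.29,-0.04,0,0,0.95],[-0.5,0.34,-0.05,0,0,0.95],[-0.47,0.39,-0.04,0,0,0.95],[-0.43,0.43,-0.05,0,0,0.95],[-0.39,0.47,-0.04,0,0,0.95],[-0.35,0.5,-0.05,0,0,0.95],[-0.29,0.53,-0.04,0,0,0.94],[0,0,0,0,0,0]]

```text
clock: 3.2
position: [535.5, 76.9, 261.9]
eef_rot: [180.0, 0.0, 53.7]
ft_force: [-0.0, 0.7, 0.1]
grip_width: 52.2
gripper_force: 0.0
```

```bash
python3 - <<'E'
from h import *
s=manip.read_state(); cal=optics.calibration("wrist"); im,d=optics.camera("wrist"); print(s["position"],s["eef_rot"],cal["eye"])
cv2.imwrite("pics/w1.png",im); W=cloud(cal,d); h=W[...,2]
m=(h>195)&(h<222)&(np.abs(W[...,0]-534)<50)&(np.abs(W[...,1]-78)<50)&(im.max(2)<90)
Q=W[m]; print(len(Q),np.median(Q,0)); 
if len(Q)>9: print(cv2.minAreaRect(Q[:,:2].astype(np.float32)))
E
python3 plan.py 534.5 78.5 208 53.9 4
```

```text
[535.51048359  76.85011485 261.88393157] [1.79967558e+02 1.28546684e-03 5.37415142e+01] [584.95274109 146.21605844 427.50182101]
2258 [536.65520403  83.54144639 209.07566471]
((534.82080078125, 81.14208221435547), (49.97563171386719, 13.626936912536621), 54.10140609741211)
max 0.27 t 3.25 F [-0.4  0.4  0.6]
[[0.0, 0.0, 0.27, 0.0, 0.0, 0.0], [0.0, 0.0, 0.27, 0.0, 0.0, 0.0], [0.0, -0.01, 0.27, 0.0, 0.0, 0.0], [0.0, 0.0, 0.26, 0.0, 0.0, -0.01]]
end [534.5  78.2 208.2] [-180.    -0.    53.9]
```

View pics/w1.png

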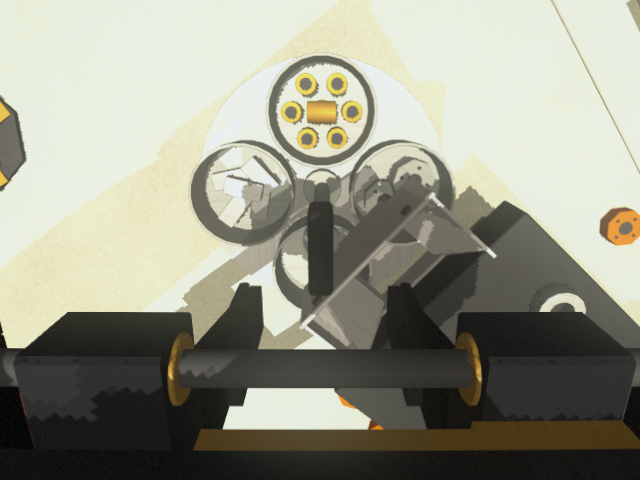

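The wrist view shows the dark handle at about (320,250) between the fingers. The empty tin is below it at (310,265), confirming that its near end points to the empty tin. Measured bar angle is 54.1°.

step_arm:
  deltas:
    - [[0.01,-0.02,0.27,0,0,0],[0.01,-0.02,0.27,0,0,0],[0.01,0,0.27,0,0,0],[0,0,0.27,0,0,0],[0,0,0,0,0,0]]

```text
clock: 3.88
position: [532.9, 81.0, 205.9]
eef_rot: [-179.9, 0.1, 53.9]
ft_force: [0.1, -0.3, 0.9]
grip_width: 52.3
gripper_force: 0.0
```

step_arm:
  deltas:
    - [[0,0,0,0,0,0],[0,0,0,0,0,0],[0,0,0,0,0,0],[0,0,0,0,0,0],[0,0,0,0,0,0],[0,0,0,0,0,0]]
  fingers: 0
  grip_force: 20

```text
clock: 4.62
position: [534.0, 80.8, 207.8]
eef_rot: [180.0, -0.0, 53.9]
ft_force: [-0.2, -0.2, -0.3]
grip_width: 2.9
gripper_force: 0.0
```

```bash
python3 - <<'E'
from h import *
s=manip.read_state(); print(s["position"],s["grip_width"],s["gripper_force"])
im,d=optics.camera("wrist"); im2,d2=optics.camera("side")
cv2.imwrite("pics/w2.png",np.hstack([cv2.resize(im,(400,300)),cv2.resize(im2[200:480,150:520],(400,300))]))
E
```

```text
[533.98041826  80.84438598 207.75165253] 2.89366138956518 0.0
```

View pics/w2.png

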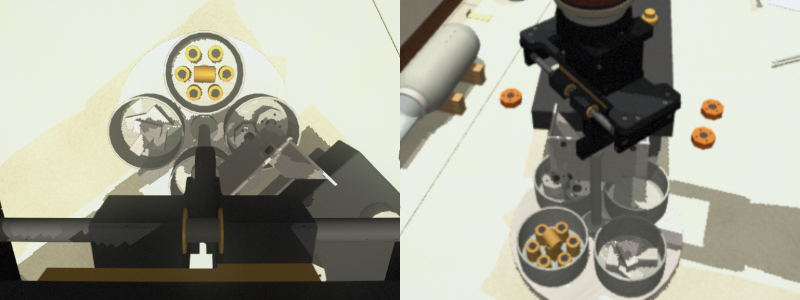

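step_arm:
  deltas:
    - [[0,0,0,0,0,0],[0,0,0,0,0,0],[0,0,0,0,0,0],[0,0,0,0,0,0]]

```text
clock: 5.22
position: [534.0, 80.9, 207.7]
eef_rot: [-180.0, 0.0, 53.9]
ft_force: [0.4, 0.7, -0.8]
grip_width: 0.9
gripper_force: 0.0
```

```bash
python3 - <<'E'
from h import *
s=manip.read_state(); print(s["position"],s["grip_width"],s["gripper_force"],s["ft_force"],s["torque"])
cal=optics.calibration("wrist"); im,d=optics.camera("wrist"); W=cloud(cal,d); cv2.imwrite("pics/w3.png",cv2.resize(im[180:450,220:440],(660,600)*1 if 0 else (480,590)))
m=(np.abs(W[...,0]-534)<45)&(np.abs(W[...,1]-79)<45)&(W[...,2]>150)
a=np.radians(54); Q=W[m]-[534.6,79.3,0]; t=Q[:,0]*np.cos(a)+Q[:,1]*np.sin(a); n=Q[:,1]*np.cos(a)-Q[:,0]*np.sin(a)
for t0 in range(-40,41,5):
    k=(t>=t0)&(t<t0+5)
    if k.any(): print(t0,k.sum(),"n",np.percentile(n[k],[2,98]).round(1),"z",np.percentile(Q[k,2],[2,50,98]).round(0))
E
```

```text
[533.96857972  80.87025242 207.70939626] 0.9183353777307541 0.0 [ 0.35218749  0.69720462 -0.8006713 ] [-0.06303198  0.07505478 -0.0026332 ]
-35 13 n [-21.8 -19.4] z [150. 152. 155.]
-30 100 n [-28.6 -21.6] z [150. 157. 159.]
-25 119 n [-32.8 -25.5] z [150. 157. 159.]
-20 139 n [-38.2   2.7] z [150. 157. 210.]
-15 142 n [-41.9   2.6] z [151. 157. 210.]
-10 417 n [-45.6   7.4] z [151. 260. 267.]
-5 547 n [-50.    7.4] z [151. 260. 273.]
0 290 n [-52.5  11.3] z [151. 184. 279.]
5 211 n [-9.  10.4] z [179. 236. 288.]
10 3012 n [-6.1 10.8] z [209. 234. 281.]
15 444 n [-6.2  7.6] z [207. 209. 296.]
20 3158 n [-28.9  38.7] z [207. 306. 311.]
25 27043 n [-32.3  37.3] z [297. 312. 320.]
30 7551 n [-29.   30.4] z [295. 305. 306.]
35 13828 n [-26.   22.4] z [287. 301. 306.]
40 244 n [-24.7  20.3] z [287. 298. 305.]
```

View pics/w3.png

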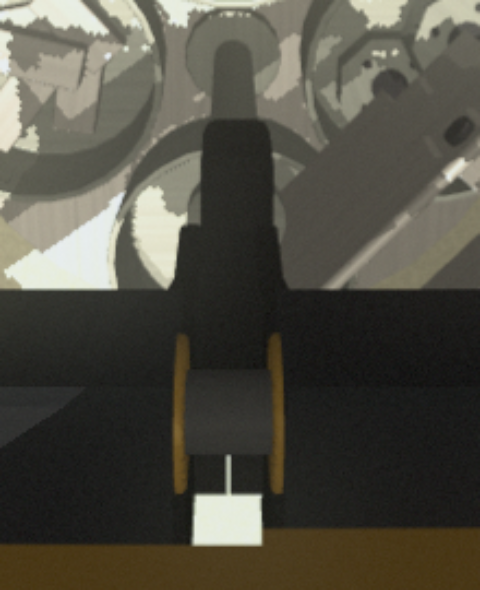

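```bash
python3 - <<'E'
from h import *
cal=optics.calibration("wrist"); im,d=optics.camera("wrist"); W=cloud(cal,d)
a=np.radians(54); Q=W-[534.6,79.3,0]; t=Q[...,0]*np.cos(a)+Q[...,1]*np.sin(a); n=Q[...,1]*np.cos(a)-Q[...,0]*np.sin(a)
for u in (307,325,342):
    print(u); 
    for v in range(225,330,5): print(v,t[v,u].round(1),n[v,u].round(1),Q[v,u,2].round(1),im[v,u])
for z in (183,209,234): print(z,proj(cal,[534,80,z]+12*np.array([np.cos(a),np.sin(a),0])))
print(manip.read_state()["joint_pos"])
E
```

```text
307
225 -19.1 17.3 21.8 [110 123 128]
230 -23.2 17.4 22.8 [112 124 129]
235 -27.3 17.4 24.1 [104 116 119]
240 -26.0 16.7 41.3 [71 80 81]
245 -25.7 16.2 54.5 [70 78 78]
250 -25.4 15.7 66.9 [116 129 131]
255 -44.8 17.5 26.2 [128 146 145]
260 -49.2 17.6 26.7 [123 142 142]
265 -54.4 17.7 25.3 [129 145 146]
270 nan nan nan [78 88 89]
275 4.0 10.8 182.9 [ 93 105 106]
280 1.7 10.8 183.6 [ 92 103 105]
285 12.8 9.5 213.4 [39 42 42]
290 13.3 9.3 219.4 [39 43 43]
295 13.4 9.1 224.0 [38 43 42]
300 12.2 9.0 225.9 [36 43 39]
305 12.9 8.8 231.3 [38 41 41]
310 13.2 8.6 235.7 [36 39 40]
315 12.8 8.5 238.6 [34 41 40]
320 13.2 8.4 243.0 [33 34 34]
325 13.2 8.2 246.3 [32 34 33]
325
225 8.1 2.0 112.5 [68 78 79]
230 8.6 2.1 125.0 [68 77 78]
235 26.1 2.1 188.5 [37 43 45]
240 25.7 2.1 194.6 [38 43 44]
245 26.1 2.2 202.2 [33 38 40]
250 25.6 2.2 207.1 [33 39 40]
255 24.3 2.2 209.6 [37 43 44]
260 22.5 2.2 210.4 [35 39 41]
265 19.8 2.2 209.2 [41 47 47]
270 18.0 2.2 210.1 [38 41 43]
275 15.5 2.2 209.6 [37 41 42]
280 13.3 2.2 209.7 [38 41 42]
285 10.8 2.2 209.1 [37 41 41]
290 8.3 2.2 208.7 [35 38 40]
295 5.9 2.2 
[... 353 characters left out ...]
32 38 39]
250 25.6 -4.8 207.1 [35 41 41]
255 23.9 -4.8 208.5 [33 39 39]
260 22.1 -4.8 209.5 [33 37 36]
265 20.1 -4.8 210.0 [34 37 36]
270 17.2 -4.9 208.4 [36 39 41]
275 15.3 -4.9 209.2 [34 37 39]
280 12.5 -5.0 208.0 [31 36 37]
285 13.6 -4.7 215.3 [28 32 34]
290 12.9 -4.5 218.5 [31 32 35]
295 13.1 -4.3 223.4 [29 32 32]
300 12.8 -4.2 226.9 [25 30 30]
305 12.5 -4.1 230.6 [19 21 22]
310 13.0 -3.9 235.3 [25 28 29]
315 13.0 -3.7 239.1 [22 23 21]
320 13.0 -3.6 242.6 [22 24 27]
325 12.5 -3.5 245.1 [26 26 27]
183 [[327.61889565 259.14837394]]
209 [[328.06703365 281.72748646]]
234 [[328.63199917 310.21298963]]
[2.42185571e-01 1.51051150e+00 1.00951967e+02 4.94210202e-04
 7.75381187e+01 3.63401250e+01]
```

The fingers straddle the bar, even though the width reads nearly zero. I turn part of the way and check.

step_arm:
  deltas:
    - [[0,0,0,0,0,-0.5],[0,0,0,0,0,-0.6],[0,0,0,0,0,-0.6],[0,0,0,0,0,-0.6],[0,0,0,0,0,-0.6],[0,0,0,0,0,-0.6],[0,0,0,0,0,-0.5],[0,0,0,0,0,0]]

```text
clock: 6.32
position: [534.0, 80.9, 207.7]
eef_rot: [-180.0, -0.0, 76.8]
ft_force: [-0.5, -0.5, 0.3]
grip_width: 0.2
gripper_force: 0.0
```

```bash
cat > meas.py <<'E'
from h import *
from scipy.optimize import least_squares
def collector():
    Qs=[]
    for c in ["top","side"]:
        im,d=optics.camera(c); W=cloud(optics.calibration(c),d); x,y,h=np.moveaxis(W,2,0)
        Qs.append(W[(x>400)&(x<680)&(y>20)&(y<230)&(h>58)&(h<70)])
    Q=np.vstack(Qs)[:,:2]
    def f(p):
        C=p[:2]+70*np.array([[np.cos(p[2]+k*np.pi/2),np.sin(p[2]+k*np.pi/2)] for k in range(4)])
        return np.abs(np.linalg.norm(Q[:,None]-C,axis=2)-44.5).min(1)
    b=min((least_squares(f,[534.5,78.5,a],loss="soft_l1",f_scale=2) for a in np.radians(range(0,90,15))),key=lambda r:r.cost)
    print("collector",b.x[:2].round(1),"tin angle mod 90",(np.degrees(b.x[2])%90).round(2),"cost",b.cost.round(0),len(Q))
    im,d=optics.camera("wrist"); W=cloud(optics.calibration("wrist"),d); x,y,h=np.moveaxis(W,2,0)
    Q=W[(h>206)&(h<213)&(np.hypot(x-534.5,y-79)<32)&(im.max(2)<60)]
    if len(Q)>20:
        r=cv2.minAreaRect(Q[:,:2].astype(np.float32)); print("bar",r)
    s=manip.read_state(); print(s["position"].round(1),s["eef_rot"].round(2),s["grip_width"],s["gripper_force"],s["ft_force"].round(1),s["torque"].round(2))
if __name__=="__main__": collector()
E
python3 meas.py
```

```text
collector [534.4  78.9] tin angle mod 90 53.82 cost 19638.0 2718
bar ((533.6202392578125, 85.31942749023438), (44.03960418701172, 21.084993362426758), 53.60615539550781)
[534.   80.8 207.8] [180.     0.    76.77] 0.7370303081294047 0.0 [-0.3 -0.5 -0.3] [-0.12  0.04  0.04]
```

```bash
python3 - <<'E'
from h import *
cal=optics.calibration("side"); im,d=optics.camera("side"); W=cloud(cal,d)
for z in (183,209,233,255): print(z,proj(cal,[534,80.9,z]).round(0))
u0,v0=proj(cal,[534,80.9,200])[0].astype(int)
for v in range(v0-60,v0+30,5): print(v,W[v,u0].round(0),im[v,u0])
cv2.imwrite("pics/s3.png",cv2.resize(im[v0-110:v0+70,u0-100:u0+100],(667,600)))
print(u0,v0)
E
```

```text
183 [[330. 340.]]
209 [[330. 326.]]
233 [[330. 313.]]
255 [[330. 300.]]
271 [525. 108. 328.] [8 5 6]
276 [525. 108. 321.] [22 17 20]
281 [526. 107. 312.] [29 44 52]
286 [526. 107. 304.] [24 23 25]
291 [523. 115. 305.] [18 22 21]
296 [522. 121. 303.] [35 33 32]
301 [521. 121. 296.] [21 18 20]
306 [522. 120. 287.] [21 16 20]
311 [531.  91. 248.] [14  8 10]
316 [531.  91. 239.] [15 13 11]
321 [531.  92. 231.] [4 1 6]
326 [531.  92. 222.] [7 6 5]
331 [531.  91. 212.] [ 5 11  4]
336 [533.  86. 197.] [11  6 10]
341 [533.  87. 188.] [10 12  5]
346 [532.  89. 182.] [76 80 79]
351 [534.  85. 166.] [76 81 81]
356 [533.  85. 157.] [73 80 79]
330 331
```

View pics/s3.png

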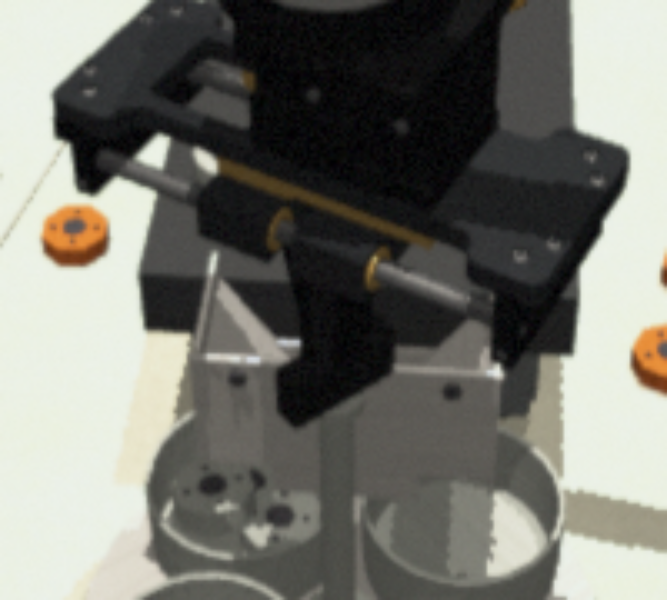

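The side view shows the closed fingertips at about (300,415), resting just above the bar. The tips therefore really sit at z ≈ 210 when the TCP reads 207.8, not 25 mm below it. I raise, open, turn back to the bar, then go about 27 mm deeper.

step_arm:
  deltas:
    - [[0,0,-0.3,0,0,0],[0,0,0,0,0,1],[0,0,0,0,0,1],[0,0,0,0,0,1],[0,0,0,0,0,1],[0,0,0,0,0,0],[0,0,0,0,0,0]]
  fingers: 60

```text
clock: 7.4
position: [534.2, 80.8, 223.4]
eef_rot: [180.0, -0.0, 54.0]
ft_force: [-0.1, -0.3, 0.3]
grip_width: 51.3
gripper_force: 0.0
```

```bash
python3 - <<'E'
from h import *
s=manip.read_state(); print(s["clock"],s["position"],s["eef_rot"],s["grip_width"])
a=np.radians(s["eef_rot"][2]); p=s["position"]
for c in ("wrist","side"):
    cal=optics.calibration(c); im,d=optics.camera(c); W=cloud(cal,d)
    Q=W-p; t=Q[...,0]*np.cos(a)+Q[...,1]*np.sin(a); n=Q[...,1]*np.cos(a)-Q[...,0]*np.sin(a)
    m=(np.abs(t)<20)&(np.abs(n)<60)&(np.abs(n)>18)&(W[...,2]>185)&(W[...,2]<275)&(im.max(2)<80)
    for sg in (1,-1):
        k=m&(n*sg>0); print(c,sg,k.sum(),"z",np.percentile(W[...,2][k],[0,1,3,10]).round(1) if k.any() else "", "n",np.percentile(n[k],[1,99]).round(1) if k.any() else "","t",np.percentile(t[k],[1,50,99]).round(1) if k.any() else "")
E
```

```text
7.4 [534.23143692  80.84585874 223.3557126 ] [ 1.79964838e+02 -2.47591337e-02  5.40055375e+01] 51.32452980979888
wrist 1 2720 z [226.9 228.8 230.3 235.1] n [26.5 39.6] t [-7.1 10.7 12.6]
wrist -1 2786 z [225.6 227.4 229.  233.7] n [-37.2 -24.5] t [-8.1 10.7 12.6]
side 1 235 z [225.  227.  227.8 230.2] n [24.5 39.4] t [-1.9  8.5 10.7]
side -1 344 z [224.4 226.4 227.6 231.2] n [-38.3 -25.3] t [-9.9  6.7 10.8]
```

step_arm:
  deltas:
    - [[-0.02,0.02,0.2,0,0,0],[0,0,0.2,0,0,0],[0,0,0.2,0,0,0],[0,0,0.19,0,0,0],[0,0,0,0,0,0]]

```text
clock: 8.12
position: [533.4, 79.4, 181.9]
eef_rot: [-179.9, 0.1, 53.9]
ft_force: [0.6, -0.7, -0.6]
grip_width: 52.1
gripper_force: 0.0
```

step_arm:
  deltas:
    - [[0,0,0,0,0,0],[0,0,0,0,0,0],[0,0,0,0,0,0],[0,0,0,0,0,0],[0,0,0,0,0,0],[0,0,0,0,0,0]]
  fingers: 0
  grip_force: 20

```text
clock: 8.88
position: [534.8, 79.1, 183.4]
eef_rot: [179.9, -0.0, 53.9]
ft_force: [4.4, -1.8, -2.0]
grip_width: 13.5
gripper_force: 20.0
```

step_arm:
  deltas:
    - [[0,0,0,0,0,-0.6],[0,0,0,0,0,-0.9],[0,0,0,0,0,-0.9],[0,0,0,0,0,-1],[0,0,0,0,0,-1],[0,0,0,0,0,-1],[0,0,0,0,0,-1],[0,0,0,0,0,-1],[0,0,0,0,0,-0.6],[0,0,0,0,0,-0.4]]

```text
clock: 10.12
position: [534.8, 79.1, 183.4]
eef_rot: [179.9, 0.0, 102.1]
ft_force: [4.6, -1.7, -1.7]
grip_width: 14.1
gripper_force: 20.0
```

step_arm:
  deltas:
    - [[0,0,0,0,0,0],[0,0,0,0,0,0]]

```text
clock: 10.38
position: [534.8, 79.1, 183.4]
eef_rot: [179.9, 0.0, 102.0]
ft_force: [4.0, -2.5, -2.2]
grip_width: 13.7
gripper_force: 20.0
```

```bash
python3 meas.py
```

```text
collector [534.4  79.2] tin angle mod 90 12.01 cost 21474.0 2724
bar ((537.2744750976562, 82.79827880859375), (31.23343276977539, 49.260986328125), 32.00629806518555)
[534.8  79.1 183.4] [1.7993e+02 5.0000e-02 1.0198e+02] 13.55126673683807 20.010116533376276 [ 4.  -3.1 -1.9] [-0.45 -0.64  0.09]
```

The collector stands at 12.0° against a target of 11.9°. I release, rise, and go behind the flange.

step_arm:
  deltas:
    - [[0,0,0,0,0,0],[0,0,0,0,0,0],[0,0,0,0,0,0],[0,0,0,0,0,0],[0,0,-0.3,0,0,0],[0,0,-0.5,0,0,0],[0,0,-0.4,0,0,0],[0,0,0,0,0,0]]
  fingers: 55

```text
clock: 11.52
position: [535.7, 79.5, 246.2]
eef_rot: [179.7, 0.1, 102.0]
ft_force: [-0.6, -0.8, 0.5]
grip_width: 48.0
gripper_force: 0.0
```

```bash
python3 meas.py; python3 plan.py 554.2 -131.8 235 101.9 8
```

```text
collector [534.4  79.2] tin angle mod 90 11.98 cost 22756.0 2821
bar ((533.8491821289062, 81.02865600585938), (13.541423797607422, 50.10898971557617), 11.920293807983398)
[533.8  79.5 242.6] [-1.7994e+02 -1.0000e-02  1.0203e+02] 47.75319646937738 0.0 [0.  0.2 0.1] [-0.08  0.05 -0.  ]
max 0.53 t 11.675 F [0.  0.2 0.1]
[[-0.53, -0.06, 0.02, 0.0, 0.0, 0.0], [-0.53, -0.06, 0.02, 0.0, 0.0, 0.0], [-0.53, -0.06, 0.02, 0.0, 0.0, 0.0], [-0.53, -0.06, 0.02, 0.0, 0.0, 0.0], [-0.52, -0.06, 0.02, 0.0, 0.0, 0.01], [-0.53, -0.06, 0.02, 0.0, 0.0, 0.0], [-0.52, -0.06, 0.02, 0.0, 0.0, 0.01], [-0.53, -0.06, 0.01, -0.01, 0.0, 0.0]]
end [ 554.2 -131.9  235.1] [180.   -0.  101.9]
```

Bar and tins both read 11.9-12.0°, so the alignment is good.

step_arm:
  deltas:
    - [[-0.53,-0.06,0.02,0,0,0],[-0.53,-0.06,0.02,0,0,0],[-0.53,-0.06,0.02,0,0,0],[-0.53,-0.06,0.02,0,0,0],[-0.53,-0.06,0.02,0,0,0.01],[-0.53,-0.06,0.02,0,0,0],[-0.52,-0.06,0.02,0,0,0.01],[-0.53,-0.06,0.01,0,0,0],[0,0,0,0,0,0],[0,0,0,0,0,0]]
  fingers: 16

```text
clock: 12.92
position: [554.2, -131.8, 234.8]
eef_rot: [-179.9, -0.1, 101.9]
ft_force: [0.2, 0.3, 0.7]
grip_width: 13.8
gripper_force: 0.0
```

```bash
cat > st.py <<'E'
from h import *
s=manip.read_state(); p=s["position"]; L=np.array([555.4,-21.2]); a=np.radians(11.9); ex=np.array([np.cos(a),np.sin(a)]); ey=np.array([-ex[1],ex[0]])
print("t",s["clock"],"tcp st",((p[:2]-L)@ex).round(1),((p[:2]-L)@ey).round(1),p[2].round(1),s["eef_rot"].round(1),"grip",s["grip_width"],s["ft_force"].round(1))
for c in ("wrist","side","top"):
    cal=optics.calibration(c); im,d=optics.camera(c); cv2.imwrite(f"pics/last_{c}.png",im); W=cloud(cal,d); sx=(W[...,:2]-L)@ex; sy=(W[...,:2]-L)@ey
    o=(np.abs(sx)<95)&(sy<30)&(sy>-180)&(W[...,2]>149)&(W[...,2]<159)&(im.max(2)>110); n,l,q,_=cv2.connectedComponentsWithStats(o.astype(np.uint8))
    for i in range(1,n):
        if q[i,4]>80:
            k=l==i; print(c,q[i,4],"x",np.percentile(sx[k],[1,99]).round(1),"y",np.percentile(sy[k],[1,99]).round(1),"z",np.median(W[...,2][k]).round(1))
E
python3 st.py
```

```text
t 12.925 tcp st -23.9 -107.9 234.8 [-1.799e+02 -1.000e-01  1.019e+02] grip 13.798315342057947 [0.2 0.3 0.7]
wrist 289 x [-64.1 -61.5] y [ 1.9 25.2] z 155.5
wrist 282 x [62.  65.2] y [ 1.8 25.3] z 155.8
wrist 2847 x [-40.9  -5.9] y [-78. -43.] z 154.6
wrist 1874 x [50.3 82.2] y [-83.6 -51.6] z 155.5
side 202 x [49.9 82. ] y [-85.8 -53.6] z 155.1
side 285 x [-41.8  -5.8] y [-80.5 -44.9] z 154.5
```

Flange at station x -23.5, y -61, and the tool is square behind it. I descend to a reported z of about 142.

step_arm:
  deltas:
    - [[0,0,0.4,0,0,0],[0,0,0.4,0,0,0],[0,0,0.4,0,0,0],[0,0,0.3,0,0,0],[0,0,0.2,0,0,0],[0,0,0.1,0,0,0],[0,0,0.05,0,0,0],[0,0,0,0,0,0],[0,0,0,0,0,0]]

```text
clock: 14.2
position: [555.1, -132.6, 143.9]
eef_rot: [179.9, 0.0, 101.9]
ft_force: [-0.5, -0.1, 0.5]
grip_width: 14.0
gripper_force: 0.0
```

```bash
python3 st.py; python3 - <<'E'
from h import *
p=manip.read_state()["position"]; im,d=optics.camera("side"); W=cloud(optics.calibration("side"),d)
m=(np.hypot(W[...,0]-p[0],W[...,1]-p[1])<35)&(im.max(2)<40)&(W[...,2]>130)&(W[...,2]<200); print("finger z",np.percentile(W[...,2][m],[0,1,3,10,50]).round(1))
E
```

```text
t 14.2 tcp st -23.2 -108.9 143.9 [179.9   0.  101.9] grip 14.034150852781375 [-0.5 -0.1  0.5]
wrist 149 x [-64.1 -61.5] y [1.5 6.6] z 155.7
wrist 156 x [61.9 65.2] y [1.5 7. ] z 155.7
wrist 6557 x [-41.1  -6.1] y [-77.6 -43. ] z 154.6
wrist 4025 x [50.3 82.3] y [-82.7 -51.8] z 155.6
side 192 x [50.1 82. ] y [-85.9 -53.5] z 155.1
side 251 x [-41.8  -5.8] y [-77.1 -44.8] z 154.4
finger z [138.1 138.6 139.  139.7 141.7]
```

step_arm:
  deltas:
    - [[0.1,0,0.04,0,0,0],[0.13,0,0,0,0,0],[0.13,0,0,0,0,0],[0.13,0,0,0,0,0],[0.13,0,0,0,0,0],[0.13,0,0,0,0,0],[0.13,0,0,0,0,0],[0.13,0,0,0,0,0],[0.13,0,0,0,0,0],[0,0,0,0,0,0]]

```text
clock: 15.65
position: [542.8, -76.1, 141.3]
eef_rot: [-180.0, -0.0, 102.0]
ft_force: [-0.8, -0.1, 0.3]
grip_width: 14.0
gripper_force: 0.0
```

```bash
python3 st.py
```

```text
t 15.65 tcp st -23.6 -51.1 141.3 [-180.   -0.  102.] grip 14.04414873425474 [-0.8 -0.1  0.3]
wrist 611 x [-64.3 -61.5] y [ 2.1 29.8] z 155.6
wrist 622 x [61.8 65.1] y [ 1.7 29.8] z 155.7
wrist 2968 x [-36.9  -6.3] y [-32.1  -4.4] z 154.6
wrist 533 x [68.3 81.5] y [-63.  -51.9] z 155.6
side 88 x [67.9 82.4] y [-83.8 -53.7] z 155.5
side 126 x [-37.  -7.] y [-22.9  -5.1] z 154.5
```

Flange moves straight with its front at y -4. Next I push it off.

step_arm:
  deltas:
    - [[0.08,0,0,0,0,0],[0.1,0,0,0,0,0],[0.1,0,0,0,0,0],[0.1,0,0,0,0,0],[0.1,0,0,0,0,0],[0.1,0,0,0,0,0],[0.1,0,0,0,0,0],[0.1,0,0,0,0,0],[0.1,0,0,0,0,0],[0,0,0,0,0,0]]

```text
clock: 17.05
position: [533.6, -33.0, 141.0]
eef_rot: [-180.0, -0.0, 102.0]
ft_force: [0.2, 0.6, -0.0]
grip_width: 13.8
gripper_force: 0.0
```

step_arm:
  deltas:
    - [[-0.3,0,0,0,0,0],[-0.3,0,-0.2,0,0,0],[-0.4,0,-0.6,0,0,0],[-0.4,0,-0.7,0,0,0],[-0.4,0,-0.7,0,0,0],[-0.4,0,0,0,0,0],[0,0,0,0,0,0]]

```text
clock: 17.92
position: [556.5, -143.2, 250.9]
eef_rot: [-180.0, 0.0, 101.8]
ft_force: [0.3, -0.1, -0.4]
grip_width: 13.9
gripper_force: 0.0
```

```bash
python3 st.py; python3 meas.py; python3 - <<'E'
import cv2,numpy as np
s=cv2.imread("pics/last_side.png")[180:480,200:500]; w=cv2.imread("pics/last_wrist.png")
cv2.imwrite("pics/c1.png",np.hstack([cv2.resize(s,(400,400)),cv2.resize(w,(400,400))]))
E
```

```text
t 17.925 tcp st -24.1 -119.6 250.9 [-180.     0.   101.8] grip 13.918494358847388 [ 0.3 -0.1 -0.4]
wrist 162 x [-64.2 -61.5] y [ 2.1 16.5] z 155.5
wrist 188 x [62.2 65.1] y [ 1.4 16.3] z 155.6
wrist 1797 x [50.1 82.2] y [-83.5 -51.4] z 155.6
side 200 x [49.9 82. ] y [-85.9 -53.3] z 155.4
collector [534.4  78.9] tin angle mod 90 12.18 cost 33473.0 3567
[ 556.1 -140.5  250.3] [-1.7993e+02 -6.0000e-02  1.0196e+02] 13.863831008249912 0.0 [ 0.5 -0.5  0.3] [-0.14  0.09 -0.04]
```

View pics/c1.png

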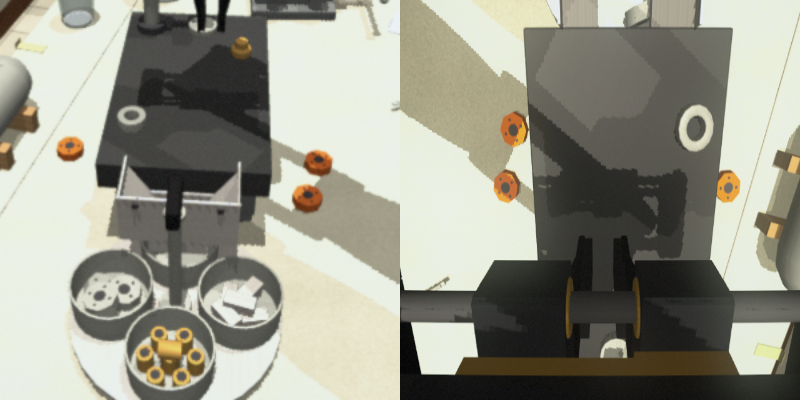

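The side view shows the flange gone from the plate, the ring still at (131,118) and the collector unmoved. I now look down the chute with the wrist camera.

step_arm:
  deltas:
    - [[0.5,0.16,-0.1,0,0,0],[0.5,0.16,-0.1,0,0,0],[0.45,0.16,0,0,0,0],[0,0,0,0,0,0],[0,0,0,0,0,0]]

```text
clock: 18.85
position: [564.9, -65.4, 260.9]
eef_rot: [-180.0, 0.0, 102.0]
ft_force: [0.4, -0.2, -0.8]
grip_width: 14.2
gripper_force: 0.0
```

```bash
python3 - <<'E'
from h import *
L=np.array([555.4,-21.2]); a=np.radians(11.9); ex=np.array([np.cos(a),np.sin(a)]); ey=np.array([-ex[1],ex[0]])
out=[]
for c in ("wrist","top"):
    cal=optics.calibration(c); im,d=optics.camera(c); W=cloud(cal,d); sx=(W[...,:2]-L)@ex; sy=(W[...,:2]-L)@ey; h=W[...,2]
    u,v=proj(cal,[*(L+32*ey),40])[0].astype(int); r=90 if c=="wrist" else 45; print(c,u,v)
    v=np.clip(v,r,479-r); cr=im[v-r:v+r,u-r:u+r]; out.append(cv2.resize(cr,(400,400)))
    m=(np.abs(sx)<60)&(sy>-20)&(sy<85)&(h<74)&(h>10); Q=h[m]; print("low z hist",np.histogram(Q,[10,20,24,28,32,36,38,41,45,55,65,75]))
    k=m&(h>34)&(h<43); print("flange?",k.sum(),sx[k].mean(),sy[k].mean(),np.ptp(sx[k]) if k.any() else 0)
    k=(np.abs(sx)<58)&(sy>2)&(sy<58)&(h>76)&(h<138); print("in hopper",k.sum())
cv2.imwrite("pics/c2.png",np.hstack(out))
E
```

```text
wrist 324 106
low z hist (array([   0,  360, 5178,   65,   70,   66,  174,   76,  180,  620,  225]), array([10, 20, 24, 28, 32, 36, 38, 41, 45, 55, 65, 75]))
flange? 332 10.160752245133663 68.17336361723805 119.57527632152956
in hopper 9585
top 264 279
low z hist (array([  1,  46, 130,  31,  11,   4,   8,   4,   1,   4,   4]), array([10, 20, 24, 28, 32, 36, 38, 41, 45, 55, 65, 75]))
flange? 22 -33.566183469579656 80.79603955335214 66.25430648650361
in hopper 421
```

View pics/c2.png

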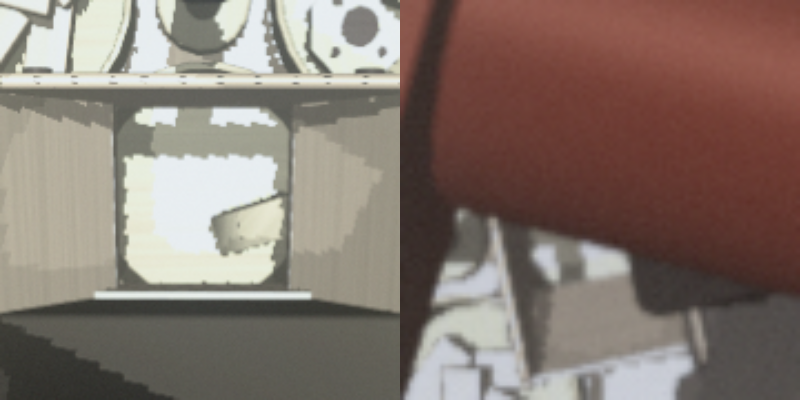

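The flange shows at (250,225) in the left half of the crop, seen edge-on and partly hidden by the spout's right side. I check its height.

```bash
python3 - <<'E'
from h import *
L=np.array([555.4,-21.2]); a=np.radians(11.9); ex=np.array([np.cos(a),np.sin(a)]); ey=np.array([-ex[1],ex[0]])
cal=optics.calibration("wrist"); im,d=optics.camera("wrist"); W=cloud(cal,d); print(manip.read_state()["clock"])
sx=(W[...,:2]-L)@ex; sy=(W[...,:2]-L)@ey
v0=max(106,90)-90; u0=324-90
for r in range(190,265,9):
    print([ (int(sx[v,u]),int(sy[v,u]),int(W[v,u,2])) if W[v,u,2]==W[v,u,2] else None for v,u in [(v0+int(r*.45),u0+int(c*.45)) for c in range(195,300,13)]])
E
```

```text
19.0
[(-2, 35, 26), (2, 35, 25), (7, 35, 26), (13, 35, 25), (18, 35, 25), (24, 35, 24), (28, 35, 24), (34, 35, 24), (32, 36, 93)]
[(-2, 32, 26), (2, 32, 25), (8, 32, 25), (13, 32, 26), (18, 32, 26), (24, 32, 25), (26, 32, 53), (31, 32, 59), (32, 33, 93)]
[(-2, 28, 25), (2, 28, 27), (8, 28, 24), (13, 29, 36), (17, 29, 62), (21, 29, 63), (26, 29, 62), (31, 29, 61), (32, 30, 94)]
[(-2, 25, 24), (2, 25, 25), (7, 26, 53), (12, 26, 59), (17, 26, 61), (22, 26, 62), (26, 26, 62), (31, 26, 60), (32, 27, 93)]
[(-2, 21, 25), (2, 21, 26), (7, 23, 52), (12, 23, 58), (17, 23, 62), (22, 23, 63), (26, 23, 61), (31, 23, 60), (32, 24, 95)]
[(-2, 18, 26), (2, 18, 25), (7, 19, 52), (12, 19, 56), (17, 20, 62), (22, 20, 60), (26, 20, 63), (31, 20, 63), (33, 21, 93)]
[(-2, 14, 25), (2, 14, 25), (7, 16, 50), (12, 16, 55), (17, 16, 59), (24, 14, 26), (29, 14, 25), (34, 14, 25), (33, 19, 94)]
[(-2, 11, 26), (2, 11, 26), (8, 11, 25), (13, 11, 25), (19, 11, 25), (24, 11, 25), (29, 11, 25), (34, 11, 26), (33, 16, 93)]
[(-2, 7, 25), (2, 7, 24), (8, 7, 26), (13, 7, 26), (19, 7, 24), (24, 7, 26), (29, 7, 24), (34, 8, 32), (33, 13, 93)]
```

The flange stands on one flat inside the empty tin, with its top at 62 mm (25 + 36), below the rim. I wait briefly to confirm it is at rest, then hand in.

step_arm:
  deltas:
    - [[0,0,-0.2,0,0,0],[0,0,0,0,0,0],[0,0,0,0,0,0],[0,0,0,0,0,0],[0,0,0,0,0,0],[0,0,0,0,0,0],[0,0,0,0,0,0],[0,0,0,0,0,0]]

```text
clock: 20.0
position: [565.1, -65.3, 271.2]
eef_rot: [-180.0, -0.0, 101.9]
ft_force: [-0.8, -0.1, 0.4]
grip_width: 13.8
gripper_force: 0.0
```

```bash
python3 - <<'E'
from h import *
L=np.array([555.4,-21.2]); a=np.radians(11.9); ex=np.array([np.cos(a),np.sin(a)]); ey=np.array([-ex[1],ex[0]])
W=cloud(optics.calibration("wrist"),optics.camera("wrist")[1]); sx=(W[...,:2]-L)@ex; sy=(W[...,:2]-L)@ey; h=W[...,2]
k=(np.abs(sx)<29)&(sy>4)&(sy<58)&(h>34)&(h<72); print(k.sum(),sx[k].min(),sx[k].max(),sy[k].min(),sy[k].max(),np.percentile(h[k],[50,95]))
ok=k.sum()>100 and np.percentile(h[k],95)<66
if ok: print(workorder.sign_off())
E
```

```text
513 -28.78786274919917 28.976683736018707 4.015879419473551 33.78254542051956 [61.20322382 63.34351493]
the job is handed in; nothing more can be done
None
```

The job is handed in: the empty tin is squarely under the spout, the flange was pushed off the plate and rests on its edge inside that tin (its top just below the rim), and the ring was not moved.

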